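Set up a leaning strut on a welding fixture

ROBOT

A 6-joint arm with a two-finger parallel gripper is mounted at the origin on the work surface. World frame = base frame: x ahead of the robot, y to its left, z up, the work surface at z = 0. Lengths are in m, angles in rad, forces in N, time in s.
With the tool pointing down it reaches from about 0.3 to 0.875 m from the base axis. Payload 6.4 kg.
Tool frame: the origin (TCP) lies midway between the tips of the shut fingers; the grasp point (between the pads) lies 19 mm behind it (env.grip_depth is the z of the grasp point in the tool frame, in m); z points along the fingers, x is the direction in which the jaws open and shut, and the axes are right-handed (so a half turn about z gives the same grasp; the last joint's range is limited). The gripper opens to 85 mm and grips with 20 to 120 N. Pads are 22 mm wide; open, the fingers measure 114 mm over their backs; the gripper's body (76 mm by 85 mm) begins 54 mm behind the grasp point. The pads swing forward as they close: fully open they stand 13 mm farther back than shut.
Start: joints at [0.951, 0.181, 1.607, -0, 1.354, -0.206], TCP at [0.231, 0.526, 0.231] pointing down, gripper open.
Joint ranges: [-2.99, 2.99], [-0.89, 2.07], [0.3, 2.58], [-1.14, 4.28], [0, 2.63], [-3.12, 3.12]. Speed limits (rad/s): [2.57, 2.57, 3.01, 3.14, 3.14, 3.14].

INTERFACE

Orientations are given as a unit quaternion [w, x, y, z].
In Python, from station import env, planner, viewer, job gives the robot as it stands. Calls block until the motion is done:
- env.move_pose(position, orientation): joint-space move of the TCP to a pose.
- env.servo_line(position, rate=0.15, orientation=None, contact_N=None): straight line of the TCP; orientation=None keeps the orientation; rate is the mean speed in m/s. With contact_N (N) it stops when the force on the tool has changed by that much, and returns True; else False.
- env.move_joints(angles): joint-space move.
- env.release() and env.gripper_close(grip_force=None): open the fingers fully, or close them until they stop; grip_force is the grip in N (None keeps the last).
- env.dwell(seconds).
- planner.ik(position, orientation): joint angles nearest the present ones, or None.
- viewer.grab_frame(name): name is "scene" or "top"; returns a dict with "img" (400x640x3 uint8, red, green, blue), "range_z" (400x640 float32, m along the optical axis (not along the pixel's ray), 0 where there is no reading), "fx", "fy", "cx", "cy" (pixels), "rvec" (rotation vector, rad) and "tvec" (3), from world to camera coordinates, as OpenCV has them. Camera axes: x right, y down, z forward; pixel columns grow to the right and rows downward; lengths in m; the calibration is good to about 2 mm. A picture is of the moment at which its call begins.
A pose or a line that the arm cannot do raises env.Unreachable and nothing moves.
- job.hand_in(): hands the job in, once; it reports no verdict.
Readings, each from a call of its own:
- env.read_t(): time.
- env.read_q(): joint angles.
- env.read_joint_velocities(): joint speeds.
- env.read_tau(): joint torques, N m.
- env.read_tool_pos(): TCP position.
- env.read_tool_rot(): TCP orientation.
- env.read_ft_force(): force on the tool from outside, world axes, zero at the start.
- env.read_ft_torque(): the same for the moment, N m.
- env.read_opening(): finger opening in m.
Only numpy, scipy, OpenCV 4.12 (cv2) and the standard library are available. Lean on these libraries where they do the work, as an engineer would, in place of code of your own. Each camera call takes 0.05 s, during which the arm holds its last target. There are 200 camera calls.

TASK

Take the brass stop pin from the wooden rack and seat it fully home in the unmarked blind hole on the middle line of the steel base plate, in front of the green angle plate; sliding the tip along that line until it drops will find the hole. Then take the aluminium strut from its wooden bearers and lean it along the middle of the base plate, blue foot on the plate and against the pin, its other end against the angle plate's face, and let it go. Do not tip or shove the other things on the bench.

Things in the scene. Friction and masses are not known exactly. Their poses are not given: they have to be found in the camera images.
- angle_plate: Fixed green angle plate on a fixed steel base plate. Origin: middle of the foot of its upright face, level with the base plate's top, 40 mm above the bench. z up; +x points into the angle plate, away from the robot; -x runs over the open base plate. Face: plane x = 0, y -45 to 45 mm, 165 mm high, with a slot in the middle (y -10 to 10, z 30 to 145 mm). Ribs lie behind, to x = 90 mm.
- hole_zone (a point): Point on the base plate's top and middle line, 186 mm before the face (-186, 0, 0 in the angle plate's frame). The flat plate is 340 x 100 x 40 mm, centred on y = 0, near edge 222 to 250 mm before the face. Its one blind hole, square to the top, 13 mm wide, 34 mm deep, 1.5 mm chamfer, lies on y = 0 within 14 mm of this point towards or away from the face; where is not given.
- pin_rack: Fixed wooden rack 150 x 50 x 40 mm, origin at the centre of its underside, on the bench, long along its x. Three holes at x = -45, 0, 45 mm (y = 0), one pin in each, in any order. It stands on the robot's left or right; the bearers are on the other side.
- stop_pin: Loose brass stop pin, 70 mm tall, 120 g: round body 20 mm wide, 40 mm tall, above a 12 mm round spigot 30 mm long whose last 7 mm taper to a flat tip 6 mm wide. Origin at the centre of the tip, z towards its top. In the rack its shoulder (under the body) rests on the rack's top, 40 mm above the bench; home in the base plate it rests on the plate, the tip 30 mm below the plate's top.
- pin_tip (a point): Centre of the stop pin's tip (same as its origin).
- pin_mid (a point): Point on the stop pin's axis, 50 mm above the tip: middle of its body, where it can be gripped.
- bearers: Fixed pair of wooden blocks on the bench, each 25 x 70 x 20 mm, centred at x = -70 and x = 70 mm of this frame; the strut lies across them. Origin on the bench, midway.
- strut: Loose aluminium bar 200 mm long (x) x 30 mm wide (y) x 16 mm thick (z), 0.17 to 0.35 kg. Origin at the centre of its underside. The end at -x, painted blue for 30 mm, is the foot; the bare end at +x is the top end. It lies on the bearers with its underside 20 mm above the bench, foot towards the robot.
- strut_heel (a point): Middle of the upper edge of the strut's blue foot end: (-100, 0, 16) mm in the strut's frame. In the leaning strut, whose underside faces the plate and the angle plate, this edge meets the pin's body.
- strut_toe (a point): Middle of the lower edge of the blue foot end: (-100, 0, 0) mm in the strut's frame; it stands on the base plate when the strut leans.
- strut_top (a point): Middle of the lower edge of the bare end: (100, 0, 0) mm in the strut's frame; it touches the angle plate's face when the strut leans.
- short_pin: Bystander: black pin in the rack, same spigot, body 26 mm in diameter and 28 mm tall. Origin at the tip.
- tall_pin: Bystander: grey steel pin in the rack, same spigot, body 16 mm in diameter and 55 mm tall. Origin at the tip.
- hammer: Bystander: hammer lying on the bench at the right, outside the rack or bearers.
- steel_offcut: Bystander: dark steel plate 70 x 50 x 8 mm lying near the robot, origin under its centre.
- oil_can: Bystander: red can, 54 mm in diameter, 130 mm tall, standing left of the angle plate, origin under its centre.
- angle_offcut: Bystander: aluminium angle 140 mm long, 30 mm high and wide, lying at the left, outside the rack or bearers, origin under its centre.
- marking_gauge: Bystander: round-footed steel gauge, foot 56 mm in diameter, 10 mm stem to 114 mm height, standing right of the angle plate, origin under its centre.
- hex_bolt: Bystander: steel bolt standing on its head, 22 mm wide and 39 mm tall, near the robot, origin under its centre.
Not all that is in view belongs to the job. What is meant by the stop_pin is not purple, and is the smaller of those in its own colour. Leave any red look-alike of the strut alone.

How it is judged:
On the way:
1. the brass pin stands fully home in the base plate's blind hole (z of pin_tip in the frame of angle_plate below -0.0275 m and y of pin_tip in the frame of angle_plate between -0.012 and 0.012 m and x of pin_tip in the frame of angle_plate between -0.21 and -0.15 m and angle between stop_pin's own z axis and vertical below 0.12 rad), for 0.3 s.
At the end, for the whole second after the job is handed in: Pin home: tip over 27.5 mm below the plate's top, within 0.12 rad of upright. Strut at rest: toe within 5 mm of the plate, heel within 16 mm of the pin's axis (radius 10 mm), top within 5 mm of the face, 60 to 165 mm up, within 20 mm of the middle. Both let go and still (all of step 1 and horizontal distance between strut_heel and pin_mid below 0.016 m and z of strut_toe in the frame of angle_plate between -0.004 and 0.005 m and x of strut_top in the frame of angle_plate between -0.005 and 0.004 m and y of strut_top in the frame of angle_plate between -0.02 and 0.02 m and z of strut_top in the frame of angle_plate between 0.06 and 0.165 m and linear speed of each of strut, stop_pin below 0.02 m/s and angular speed of strut below 0.1 rad/s and contact force between the fingers and strut below 0.1 N and contact force between the fingers and stop_pin below 0.1 N); the robot touches nothing.
It fails at once if a bystander is shoved or tipped: moved by more than 30 mm or tilted by more than 0.5 rad (standing things) (distance of any of hammer, steel_offcut, oil_can, angle_offcut, marking_gauge, hex_bolt, short_pin, tall_pin from where it was at the start of the episode above 0.03 m or angle between any of oil_can, marking_gauge, hex_bolt, short_pin, tall_pin's own z axis and vertical above 0.5 rad).
It also fails if it takes over 69 s, if anything falls off the work surface, if the arm or the gripper's body presses on something with over 40 N, if the wrist force passes 120 N, or if a joint passes its speed limit or range.

## Working session

There is one attempt and no reset: what is moved stays moved. The work goes in short steps, each a Python script; the robot and the scene stay as the last script left them, time stands still between calls to the robot, and variables do not carry over. Pictures are saved under pics/ and viewed, about 8 in all and at most 12, crops included, and the job is handed in when it is done.

```bash
mkdir -p pics; ls; cat > h.py <<'E'
import numpy as np, cv2
from station import env, planner, viewer, job
def grab(n):
    f=viewer.grab_frame(n); np.savez(f'{n}.npz',**f); return f
def load(n): return dict(np.load(f'{n}.npz'))
def world(f,u,v,z=None):
    "pixel -> world, by depth or by plane at height z"
    R=cv2.Rodrigues(np.array(f['rvec'],float))[0]; t=np.array(f['tvec'],float).ravel()
    d=np.array([(u-f['cx'])/f['fx'],(v-f['cy'])/f['fy'],1.]); c=-R.T@t; w=R.T@d
    s=float(f['range_z'][int(round(v)),int(round(u))]) if z is None else (z-c[2])/w[2]
    return c+s*w
def pix(f,p):
    return cv2.projectPoints(np.array([p],float),np.array(f['rvec'],float),np.array(f['tvec'],float),np.array([[f['fx'],0,f['cx']],[0,f['fy'],f['cy']],[0,0,1]],float),None)[0].ravel()
def save(f,name,box=None,k=1):
    im=f['img'][:,:,::-1]
    if box: im=im[box[1]:box[3],box[0]:box[2]]
    cv2.imwrite(f'pics/{name}.png',cv2.resize(im,None,fx=k,fy=k,interpolation=cv2.INTER_CUBIC))
E
python3 - <<'E'
from h import *
for n in('scene','top'):
    f=grab(n); save(f,n+'0'); R=cv2.Rodrigues(np.array(f['rvec'],float))[0]
    print(n,-R.T@np.array(f['tvec']).ravel(),R[2],f['fx'])
print(env.read_t(),env.grip_depth,env.read_tool_rot())
E
```

```text
pics
scene [ 1.24809103 -0.23387063  0.7001019 ] [-0.7320874   0.2254953  -0.64280628] 381.98758213209186
top [ 0.42748405 -0.0092349   1.31162466] [ 0.09637542 -0.00298466 -0.99534058] 416.4246803258162
0.1 -0.0187 [ 2.76131849e-04  8.37283973e-01  5.46767739e-01 -7.14926097e-04]
```

View pics/top0.png

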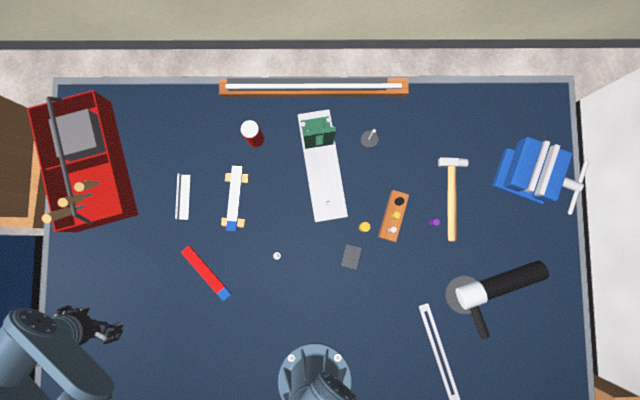

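View pics/scene0.png

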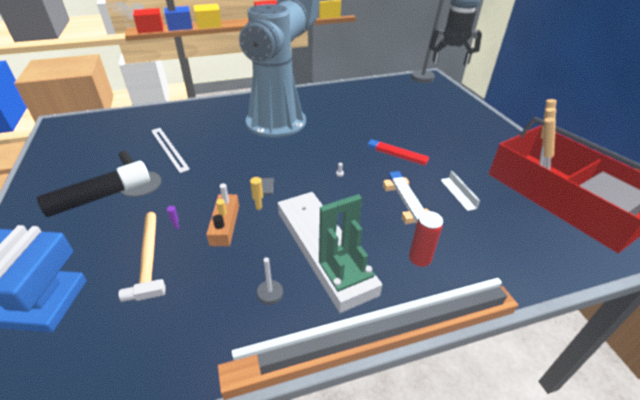

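Top view: the plate runs from (322,118) to (330,218) with the angle plate at (318,130). The rack is at (394,216), and the strut lies on its bearers at (234,197) with the blue foot at (232,226). A red look-alike is at (205,272). The brass candidates are one in the rack at about (397,215) and a larger one on the bench at (364,227). The purple one is at (435,222). The smaller brass pin in the rack fits the description. I'll confirm that in enlarged crops.

```bash
python3 - <<'E'
from h import *
f=load('top'); 
save(f,'t1',(340,180,420,245),6); save(f,'t2',(215,105,355,235),5) ; 
a=cv2.imread('pics/t1.png'); g=load('scene'); save(g,'s1',(195,165,275,250),6)
b=cv2.imread('pics/s1.png'); h=max(a.shape[0],b.shape[0])
c=np.zeros((h,800,3),np.uint8); 
a=cv2.resize(a,None,fx=5/6,fy=5/6); b=cv2.resize(b,None,fx=5/6,fy=5/6); c[:a.shape[0],:400]=a; c[:b.shape[0],400:]=b
cv2.imwrite('pics/pair.png',c)
E
```

```text
(no output)
```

View pics/pair.png

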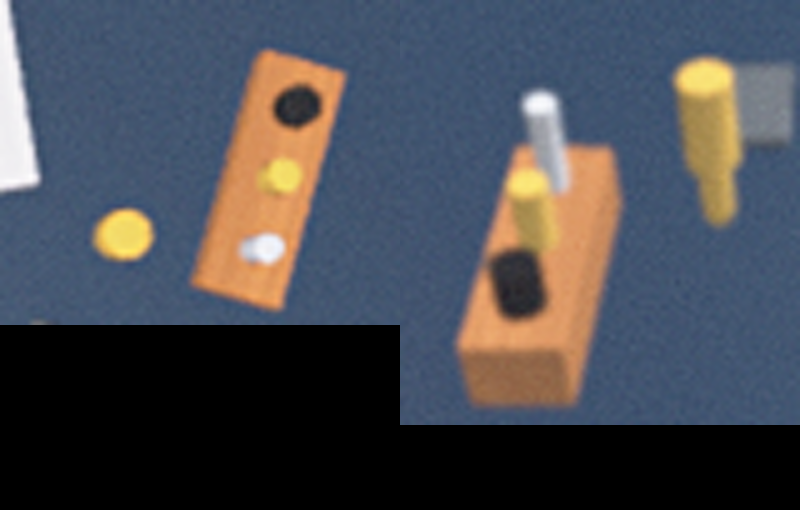

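View pics/t2.png

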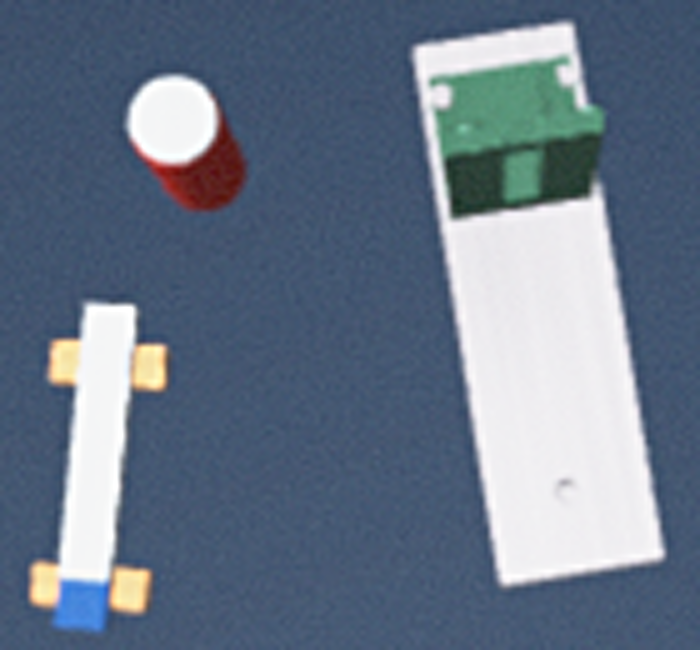

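Confirmed. The brass pin in the rack's middle hole, top at about (396.5,215), is smaller than the brass one on the bench at (364.5,226.5), which has a larger diameter and height. There is a small dark mark on the plate at about (328,202), probably the hole. Next I compute positions.

```bash
cat > meas.py <<'E'
from h import *
f=load('top')
def c2(U,V,z,o=(215,105),k=5): return world(f,(U+.5)/k-.5+o[0],(V+.5)/k-.5+o[1],z)
t1=lambda U,V,z: c2(U,V,z,(340,180),5)
# pin
print('pin',t1(283,176,.08),'tall',t1(267,249,.095),'short',t1(298,106,.068), 'bigbrass',t1(126,234,.1))
rk=[t1(*p,.04) for p in((264,50),(346,72),(282,310),(192,282))]
print('rack',np.mean(rk,0),np.linalg.norm(rk[0]-rk[1]),np.linalg.norm(rk[1]-rk[2]),'yaw',np.arctan2(*(rk[0]-rk[3])[1::-1]),np.arctan2(*(rk[1]-rk[2])[1::-1]))
# plate
C=[c2(*p,.04) for p in((413,46),(572,22),(664,556),(500,585))]
print('plate',np.round(C,4).tolist(),[np.linalg.norm(C[i]-C[i-1]) for i in range(4)])
ys=[np.arctan2(*(a-b)[1::-1]) for a,b in((C[0],C[3]),(C[1],C[2]))]; print('yaw',ys, 'yaw short',np.arctan2(*(C[0]-C[1])[1::-1])-np.pi/2,np.arctan2(*(C[3]-C[2])[1::-1])-np.pi/2)
F=[c2(453,217,.04),c2(590,195,.04)]; print('face',F,np.linalg.norm(F[0]-F[1]))
h=c2(566,489,.04); m=(C[2]+C[3])/2; d=(C[0]+C[1])/2-m; d/=np.linalg.norm(d)
print('hole',h,'along from near edge',(h-m)@d,'lateral',np.cross(d,h-m)[2],'face along',[(x-m)@d for x in F])
# strut
S=[c2(*p,.036) for p in((83,302),(137,306),(104,630),(54,625))]
print('strut',np.round(S,4).tolist(),np.mean(S,0),[np.linalg.norm(S[i]-S[i-1]) for i in range(4)],'yaw',[np.arctan2(*(a-b)[1::-1]) for a,b in((S[0],S[3]),(S[1],S[2]))])
# depth checks
for n,p in dict(pin=(396.5,215),plate=(322,180),strut=(234,200),hole=(328,202)).items(): print(n,world(f,*p))
g=load('scene'); print('scene hole px of candidate',pix(g,h),'pin top',pix(g,t1(283,176,.08)))
E
python3 meas.py
```

```text
pin [ 0.49552822 -0.24418595  0.08      ] tall [ 0.4521426  -0.23105689  0.095     ] short [ 0.5381846 -0.256401   0.068    ] bigbrass [ 0.46104146 -0.14837582  0.1       ]
rack [ 0.49663383 -0.24455131  0.04      ] 0.051987130180737175 0.15138975010597922 yaw -0.31864110818154195 -0.28476494291027915
plate [[0.8151, 0.0511, 0.04], [0.8302, -0.0485, 0.04], [0.4952, -0.1026, 0.04], [0.4779, -0.0023, 0.04]] [np.float64(0.34139946197786114), np.float64(0.10073762985677488), np.float64(0.3393080137169905), np.float64(0.10176848692333919)]
yaw [np.float64(0.15710673130944755), np.float64(0.16012157493968657)] yaw short 0.15054091652530488 0.1711741276720915
face [array([0.70624393, 0.02620904, 0.04      ]), array([ 0.71986483, -0.05894036,  0.04      ])] 0.08623195016080626
hole [ 0.53654099 -0.04290691  0.04      ] along from near edge 0.0508528238150663 lateral 0.001492964219053915 face along [np.float64(0.22934216541081706), np.float64(0.22934314728566782)]
strut [[0.6543, 0.2557, 0.036], [0.6517, 0.2222, 0.036], [0.4515, 0.2396, 0.036], [0.4547, 0.2702, 0.036]] [0.55303863 0.24692965 0.036     ] [np.float64(0.20016643969964412), np.float64(0.03359644999062665), np.float64(0.2009344691318961), np.float64(0.030726415160523095)] yaw [np.float64(-0.0722656492913305), np.float64(-0.08661902737383914)]
pin [ 0.49487158 -0.24484932  0.0811093 ]
plate [ 0.60594502 -0.02546602  0.03942981]
strut [0.54561621 0.24596325 0.03289112]
hole [ 0.54065804 -0.04442573  0.00669178]
scene hole px of candidate [303.13518485 208.258686  ] pin top [220.28719463 201.08916456]
```

The mark is the hole: depth there reads 33 mm below the plate's top, and it lies 178.5 mm before the face and 1.5 mm off the fitted middle line. The plate, rack and strut sizes all agree with those given to within 4 mm. Next is the pin.

```bash
cat >> h.py <<'E'
from scipy.spatial.transform import Rotation as Ro
def quat(xa,za):
    x=np.array(xa,float); z=np.array(za,float); x/=np.linalg.norm(x); z/=np.linalg.norm(z)
    q=Ro.from_matrix(np.c_[x,np.cross(z,x),z]).as_quat(); return q[[3,0,1,2]]
def down(a): return quat([np.cos(a),np.sin(a),0],[0,0,-1])
def st(*m):
    print(*m,'t',round(env.read_t(),2),'p',np.round(env.read_tool_pos(),4),'F',np.round(env.read_ft_force(),1),'open',round(env.read_opening(),4),flush=True)
YP=0.158; HOLE=np.array([.5365,-.0430])
E
python3 - <<'E'
from h import *
PIN=np.array([.4956,-.2443])
def best(p,a):
    o=[(a+k*np.pi) for k in(-1,0,1)]; o=[(x,planner.ik(p,down(x))) for x in o]
    o=[(x,j) for x,j in o if j is not None]; print(a,[(round(x,2),np.round(j,2).tolist()) for x,j in o]); return min(o,key=lambda t:abs(t[1][5]))[0]
a=best([*PIN,.2],1.276)
env.move_pose([*PIN,.16],down(a)); st('above')
env.servo_line([*PIN,.049],rate=.1); st('down')
env.gripper_close(50); st('closed')
env.servo_line([*PIN,.13],rate=.1); st('up')
f=grab('scene'); save(f,'held',(150,100,310,220),5)
E
```

```text
1.276 [(-1.87, [-0.67, 0.16, 1.7, -0.0, 1.29, 1.19]), (1.28, [-0.67, 0.16, 1.7, -0.0, 1.29, -1.95]), (4.42, [-0.67, 0.16, 1.7, -0.0, 1.29, 1.19])]
above t 2.98 p [ 0.496  -0.2436  0.1601] F [0.2 0.4 0.4] open 0.0852
down t 4.23 p [ 0.4961 -0.2447  0.0497] F [1.1 0.1 0.6] open 0.0852
closed t 4.85 p [ 0.4957 -0.2445  0.0493] F [-1.1  0.5  1.6] open 0.0188
up t 5.81 p [ 0.4951 -0.2439  0.1293] F [-0.3 -0.3 -1.2] open 0.0187
```

View pics/held.png

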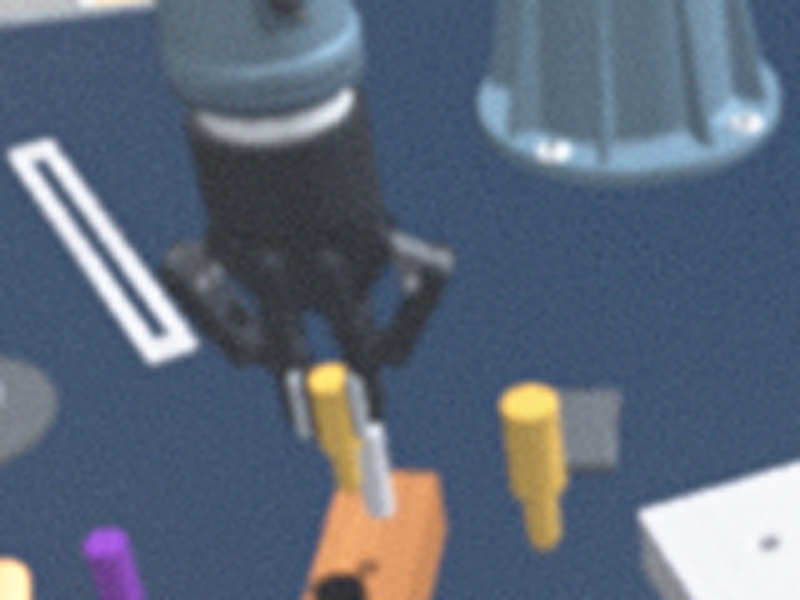

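The pin is held upright between the pads, at (330,420) in the crop, and is clear of the rack. Since the rack and the plate are both 40 mm high, the tip touches at TCP z ≈ 0.079 and the pin is seated at ≈ 0.049.

```bash
python3 - <<'E'
from h import *
env.servo_line([.4956,-.2443,.19],rate=.15)
a=-1.866+(YP+.295)
env.move_pose([*HOLE,.17],down(a))
env.servo_line([*HOLE,.10],rate=.1); env.dwell(.3); st('above hole')
c=env.servo_line([*HOLE,.049],rate=.03,contact_N=5); st('contact',c); print(np.round(env.read_ft_torque(),2))
E
```

```text
above hole t 8.4 p [ 0.5369 -0.0431  0.1006] F [-0.4 -0.2 -1.8] open 0.0189
contact True t 9.38 p [ 0.5354 -0.0435  0.0716] F [ 0.  -2.5 -2.4] open 0.0187
[-0.65 -0.06 -0.05]
```

The tip has dropped about 7 mm into the hole and its taper end now touches the rim. I'll work it down, easing sideways along the measured force.

```bash
python3 - <<'E'
from h import *
xy=env.read_tool_pos()[:2].copy(); xy=np.array([.5365,-.0430])
z=env.read_tool_pos()[2]
F0=np.array([-.4,-.2])
for i in range(14):
    F=np.mean([env.read_ft_force() for _ in range(3)],0)
    d=np.clip((F[:2]-F0)*.00025,-.0007,.0007); xy=xy+d
    env.servo_line([*xy,z+.001],rate=.03)
    c=env.servo_line([*xy,.0485],rate=.04,contact_N=8)
    z=env.read_tool_pos()[2]; st(i,c,np.round(xy,4))
    if z<.0505: break
E
```

```text
0 True [ 0.5366 -0.0436] t 10.21 p [ 0.5357 -0.0441  0.0493] F [-0.7 -0.1  5.1] open 0.0184
```

It went down to TCP z = 0.0493, the same as in the rack, so it is seated. I'll release, retreat and check.

```bash
python3 - <<'E'
from h import *
p=env.read_tool_pos().copy()
env.release(); env.dwell(.2); st('rel')
env.servo_line([*p[:2],.2],rate=.2)
S=np.array([.553,.2469])
a=-.079+np.pi/2
o=[(x,planner.ik([*S,.1],down(x))) for x in(a,a-np.pi)]; print([(round(x,2),np.round(j,2).tolist() if j is not None else None) for x,j in o])
# strut lean pose feasibility for both
u=np.array([np.cos(YP),np.sin(YP),0]); n=np.array([-u[1],u[0],0]); th=.684
for s in(1,-1):
    q=quat(s*n,np.sin(th)*u-np.array([0,0,np.cos(th)]))
    j=planner.ik(np.array([.63,-.028,.12]),q); print(s,None if j is None else np.round(j,2).tolist())
env.move_pose([*S,.16],down(a if abs(o[0][1][5])<abs(o[1][1][5]) else a-np.pi)); st('over strut')
f=grab('top'); g=grab('scene')
save(g,'seat',(270,160,430,280),5)
print('pintop depth', world(f,*pix(f,[.5365,-.043,.08])))
E
```

```text
rel t 11.07 p [ 0.5343 -0.0441  0.0481] F [-0.1 -0.7  0.3] open 0.0854
[(1.49, [0.22, 0.39, 1.63, -0.0, 1.12, -1.27]), (-1.65, [0.22, 0.39, 1.63, -0.0, 1.12, 1.87])]
1 [-0.41, 0.14, 2.08, 0.86, 0.47, -2.84]
-1 [-0.41, 0.14, 2.08, 0.86, 0.47, 0.31]
over strut t 14.02 p [0.553  0.2466 0.1597] F [ 0.2 -0.2 -0.4] open 0.0856
pintop depth [ 0.53644192 -0.04298201  0.08065617]
```

View pics/seat.png

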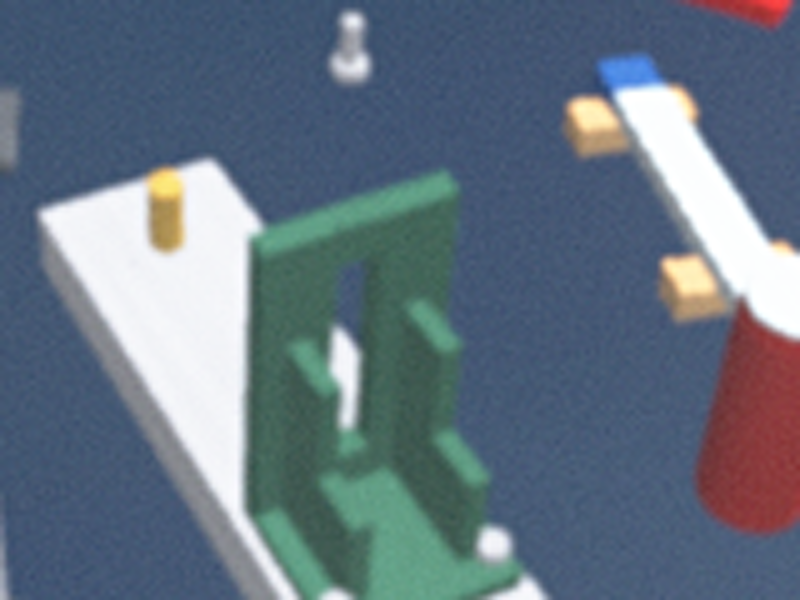

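The pin is seated: its top reads 0.0807 m against 0.080 expected, and the rack and bystanders are undisturbed. Now I pick up the strut.

```bash
cat >> h.py <<'E'
YP=.157; u=np.array([np.cos(YP),np.sin(YP),0]); n=np.array([-u[1],u[0],0]); Z=np.array([0,0,1.])
PINP=np.array([.5366,-.0436,.04]); O=PINP+.1785*u
def lean(toe_x,toe_z,th,tz=-.008):
    "tool pose for strut toe at (toe_x,0,toe_z) in plate frame at lean th"
    ex=np.cos(th)*u+np.sin(th)*Z; ez=-np.sin(th)*u+np.cos(th)*Z
    return O+toe_x*u+toe_z*Z+.1*ex+tz*ez, quat(-n,-ez)
E
python3 - <<'E'
from h import *
S=np.array([.553,.2468]); a=-.079-np.pi/2
env.move_pose([*S,.12],down(a))
env.servo_line([*S,.012],rate=.1); st('down')
env.gripper_close(60); st('closed'); G=env.read_tool_pos().copy()
env.servo_line([*S,.30],rate=.15); st('up')
th=.754
p,q=lean(-.152,.16,th); print(p,planner.ik(p,q))
env.move_pose(p,q); env.dwell(.3); st('pre')
g=grab('scene'); save(g,'pre',(230,80,430,230),4)
E
```

```text
down t 18.0 p [0.5537 0.247  0.0128] F [-0.8  0.3 -0.7] open 0.0852
closed t 18.56 p [0.5534 0.2469 0.0124] F [0.3 0.3 3.6] open 0.0288
up t 20.62 p [0.5526 0.2467 0.299 ] F [ 0.2 -0.5 -2.4] open 0.029
[ 0.64018228 -0.02720263  0.26262435] [-0.42166292 -0.09786988  2.01355706  0.65021547  0.66678076  0.58768276]
pre t 22.1 p [ 0.6404 -0.0264  0.2628] F [-0.9 -0.  -1.3] open 0.0289
```

View pics/pre.png

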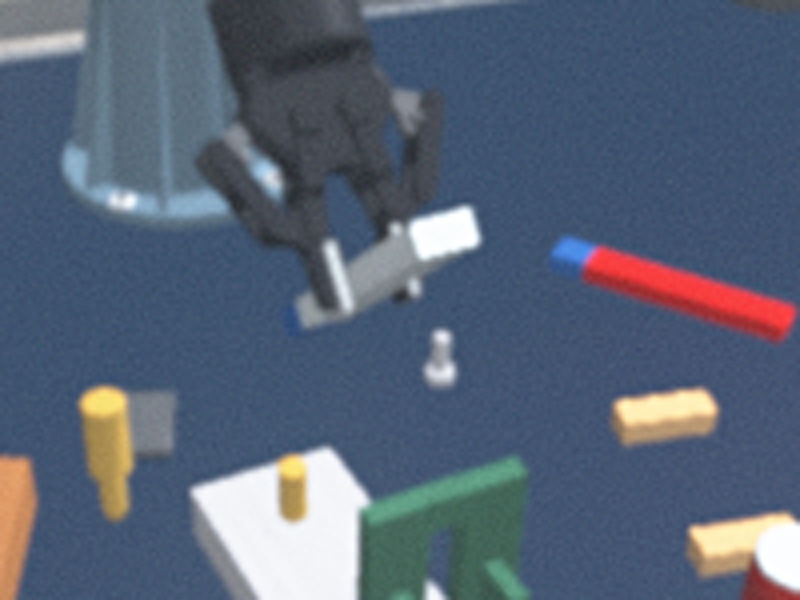

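The strut is held, with its blue foot at (295,315) and top end at (445,235) in the crop. I'll check it against the commanded pose by projection before lowering.

```bash
python3 - <<'E'
from h import *
g=load('scene'); th=.754
ex=np.cos(th)*u+np.sin(th)*Z; ez=-np.sin(th)*u+np.cos(th)*Z
T=O-.152*u+.16*Z
for x in(0,.2):
  for y in(.015,-.015):
    for z in(0,.016):
      P=pix(g,T+x*ex+y*n+z*ez); print(x,y,z,np.round((P-[230,80])*4+1.5))
E
```

```text
0 0.015 0 [333. 326.]
0 0.015 0.016 [324. 300.]
0 -0.015 0 [285. 339.]
0 -0.015 0.016 [276. 312.]
0.2 0.015 0 [475. 243.]
0.2 0.015 0.016 [465. 209.]
0.2 -0.015 0 [416. 258.]
0.2 -0.015 0.016 [406. 224.]
```

The pose matches the projection to about 2 px. Now I lower it until the toe touches, then ease back to the pin, then lean it until the top touches.

```bash
python3 - <<'E'
from h import *
th=.754
p,q=lean(-.152,.02,th); env.servo_line(p,rate=.12,orientation=q); env.dwell(.2); st('near')
p,_=lean(-.152,-.006,th); c=env.servo_line(p,rate=.02,contact_N=4); 
r=env.read_tool_pos().copy(); dz=r[2]-lean(0,0,th)[0][2]; st('toe',c,'toe z',dz)
# lift 1.5 mm, go back to the pin
p,_=lean(-.152,dz+.0015,th); env.servo_line(p,rate=.02); env.dwell(.2); st('lifted')
p,_=lean(-.165,dz+.0015,th); c=env.servo_line(p,rate=.02,contact_N=3)
tx=(env.read_tool_pos()-lean(0,0,th)[0])@u; st('heel',c,'toe x',tx, 'heel-pin axis',tx-.016*np.sin(th)+.1785)
np.save('c.npy',[tx,dz])
E
```

```text
near t 23.67 p [ 0.6405 -0.0274  0.1234] F [-0.  -0.1 -1.6] open 0.0289
toe True toe z -0.0004906765838083027 t 24.62 p [ 0.6405 -0.0271  0.1021] F [0.5 0.6 4.1] open 0.0291
lifted t 25.11 p [ 0.6398 -0.0271  0.1032] F [-0.6 -0.1 -1.5] open 0.0288
heel True toe x -0.16068596509816846 heel-pin axis 0.006861074028370023 t 25.59 p [ 0.6316 -0.0287  0.1039] F [ 3.5 -0.6 -0.5] open 0.0292
```

```bash
cat > rot.py <<'E'
from h import *
th=.754; TC=env.read_tool_pos().copy(); A=O-.1575*u+.0015*Z; r=TC-A
def pose(d,toe_dx=0,toe_dz=0):
    R=Ro.from_rotvec(d*n); return A+toe_dx*u+toe_dz*Z+R.apply(r), quat(-n,R.apply(np.sin(th)*u-np.cos(th)*Z))
p,q=pose(0,.001); env.servo_line(p,rate=.02,orientation=q); env.dwell(.2); st('freed')
p,q=pose(.07,-.0003,-.0005); c=env.servo_line(p,rate=.02,orientation=q,contact_N=5); st('rot .07',c)
if not c:
    env.dwell(.2); st('settled')
    p,q=pose(.13,-.0008,-.0005); c=env.servo_line(p,rate=.01,orientation=q,contact_N=4); st('rot on',c)
R=Ro.from_quat(env.read_tool_rot()[[1,2,3,0]]).as_matrix(); print('theta',np.arctan2(R[:,2]@u,-R[2,2]), 'lateral',(env.read_tool_pos()-O)@n)
for nm,box in(('scene',(270,140,430,260)),): g=grab(nm); save(g,'leaned',box,5)
E
python3 rot.py
```

```text
freed t 26.04 p [ 0.6325 -0.0284  0.1037] F [ 1.5 -0.6 -1. ] open 0.0286
rot .07 False t 26.52 p [ 0.6355 -0.0279  0.098 ] F [ 2.6 -0.2 -0.9] open 0.0287
settled t 26.72 p [ 0.6355 -0.0282  0.0981] F [ 2.1 -0.7  0.2] open 0.0286
rot on True t 27.17 p [ 0.6373 -0.0277  0.0942] F [-1.7 -1.5  2.1] open 0.0285
theta 0.6389270277867112 lateral -8.520339760872702e-05
```

View pics/leaned.png

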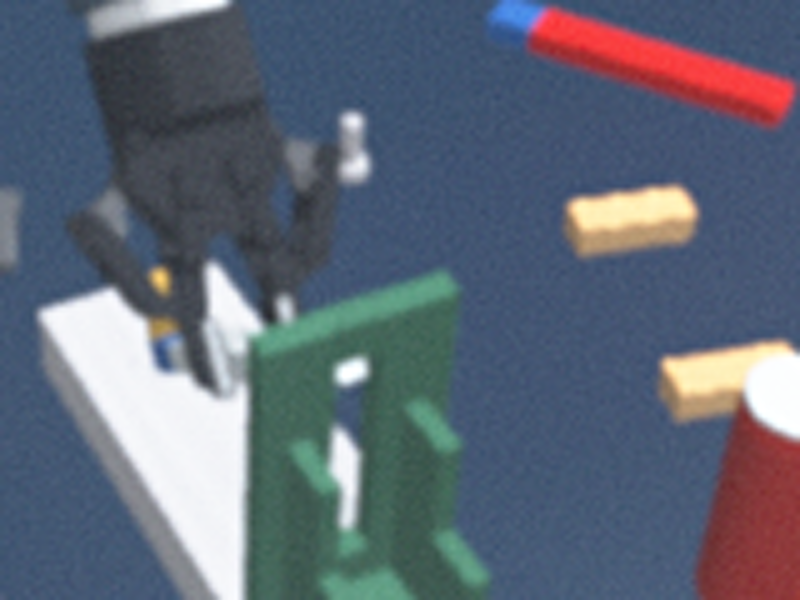

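The foot sits at the pin, at (165,350), and the top end shows centred through the slot at (350,372). The face was touched at θ = 0.639 against 0.654 expected. Release and retreat along the tool axis.

```bash
python3 - <<'E'
from h import *
env.release(); env.dwell(.3); st('rel')
R=Ro.from_quat(env.read_tool_rot()[[1,2,3,0]]).as_matrix(); p=env.read_tool_pos().copy()
env.servo_line(p-.12*R[:,2],rate=.1); st('back')
env.servo_line(env.read_tool_pos()+np.array([0,0,.12]),rate=.15)
env.move_pose([.30,.35,.35],down(-1.65)); env.dwell(.3); st('away')
g=grab('scene'); f=grab('top'); save(g,'end_s',(270,140,430,260),5); save(f,'end_t',(290,100,360,230),5)
a=cv2.imread('pics/end_s.png'); b=cv2.imread('pics/end_t.png')
a=cv2.resize(a,(440,330)); b=cv2.resize(b,(323,600)); c=np.zeros((600,800,3),np.uint8); c[:330,:440]=a; c[:,460:783]=b; cv2.imwrite('pics/end.png',c)
R=None
# depth profile of strut upper side along the middle line, plate frame
for P in np.arange(-.165,0,.03):
    for z in [.0]:
        # march: find visible surface at this x
        best=None
        for h in np.arange(0,.17,.001):
            w=world(f,*pix(f,O+P*u+h*Z)); d=abs(w[2]-(.04+h))
            if best is None or d<best[0]: best=(d,h)
        print(round(P,3),'height',round(best[1],3))
E
```

```text
rel t 28.11 p [ 0.6371 -0.0276  0.0938] F [-0.6 -0.2 -0.4] open 0.0855
back t 29.46 p [ 0.5663 -0.0387  0.1897] F [-0.3  0.1 -0.5] open 0.0857
away t 32.42 p [0.3004 0.3497 0.3499] F [ 0.1 -0.3  0.5] open 0.0853
-0.165 height 0.016
-0.135 height 0.04
-0.105 height 0.062
-0.075 height 0.085
-0.045 height 0.107
-0.015 height 0.132
```

View pics/end.png

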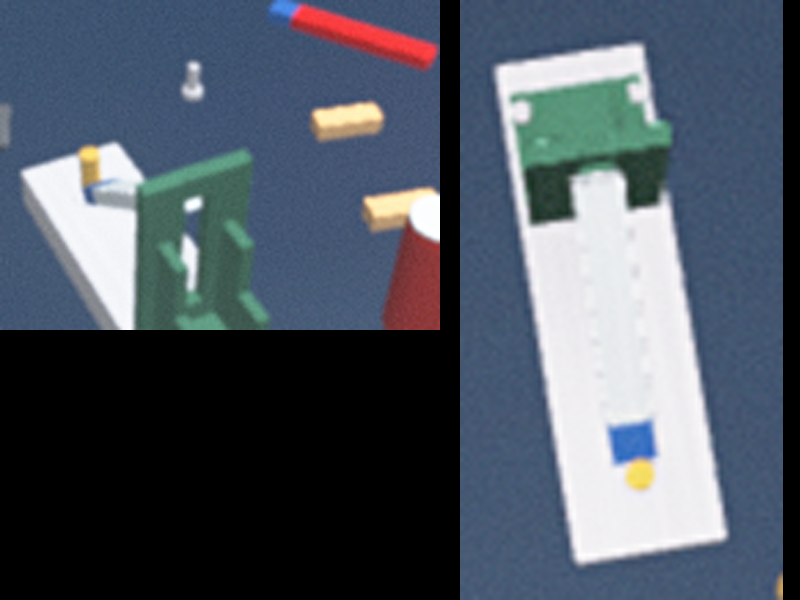

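The strut rests at θ ≈ 0.658 against 0.654 expected, with its foot against the pin and its top on the face, both centred. The robot is clear of everything, so I'm handing in.

```bash
python3 -c "
from h import *
job.hand_in(); print('handed in')"
```

```text
the job is handed in; nothing more can be done
handed in
```

The brass pin is seated in the base plate's blind hole, and the strut leans between it and the angle plate's face. I let both go and handed the job in at about 32 s on the robot's clock.

- **Pin:** I took the smaller brass pin, from the middle hole of the rack. The depth image showed the blind hole 178.5 mm before the face, so no sliding search was needed. Using contact force, I worked the pin in until it stopped at the same height it had in the rack. Its top then read 0.0807 m, against 0.080 m expected.
- **Strut:** I set the toe on the plate, backed the heel onto the pin by touch, and leaned the strut until its top touched the face.
- **Last checks:** The depth profile gave a lean of 0.658 rad, against 0.654 expected. Its upper surface was 16 mm above the plate near the foot, where about 15.4 mm was expected. In the final picture the strut is centred, with its heel against the pin, and the fingers read no contact. None of the bystanders in the later close-ups looked disturbed; I did not check the hammer or marking gauge again.
- **Disagreements:** The strut met the pin about 3 mm away from where my model put it, so the grip was slightly off along its length. The contact moves corrected for that. In the final picture the pin and foot centres were about 2 mm apart sideways, which is within tolerance.

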